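# Take the left-hand spinner nut off a desk fan

### The arm

A 6-joint arm with a two-finger parallel gripper is mounted at the origin on the work surface. World frame = base frame: x ahead of the robot, y to its left, z up, the work surface at z = 0. Lengths are in m, angles in degrees, forces in N, time in s.
With the tool pointing down it reaches from about 0.325 to 0.875 m from the base axis. Payload 4.4 kg.
Tool frame: the origin (TCP) lies between the finger pads, 19 mm behind the fingertips; this is the grasp point; z points along the fingers, y is the line along which they close (so a half turn about z gives the same grasp; the last joint's range is limited). The gripper opens to 85 mm and grips with 20 to 120 N. Pads are 22 mm wide; open, the fingers measure 114 mm over their backs; the gripper's body (76 mm by 85 mm) begins 54 mm behind the grasp point. The pads swing forward as they close: fully open they stand 13 mm farther back than shut.
Start: joints at [-75.201, 11.837, 88.321, -0, 79.842, -8.623], TCP at [0.229, -0.528, 0.25] pointing down, gripper open.
Joint ranges: [-156.59, 156.59], [-49.26, 127.26], [12.9, 141.05], [-63.56, 243.56], [4.71, 150.69], [-161.64, 161.64]. Speed limits (degrees/s): [159.86, 159.86, 180, 180, 180, 180].

### API

Orientations are given as a 3x3 rotation matrix whose columns are the frame's x, y, z axes.
In Python, from cell import manip gives the robot as it stands.
- The arm moves only by the shell command python3 -m jog 'ROWS'. ROWS is JSON, a list of rows, each a list of 5 numbers: the opening, from 0 (shut) to 1 (fully open), then the shift along the tool's x, y, z in cm, then the turn about the tool's z in degrees. A call has 1 to 12 rows; each row is the pose to reach, as a shift and turn from the pose commanded when the call began, along the tool's axes at that moment; what a row does not reach only later rows make up. A row lasts 1/8 s, in which the tool goes at most 62.5 mm and 10.7 degrees, less where a joint would pass 70% of its speed; a pose out of reach is approached as far as the arm can. A call with a gripper value outside its range is refused whole. The fingers move at their own pace and stop on an object; the grip force is fixed at half the most. Time passes only in rows, so rows that repeat a pose let the fingers close. It gives the time, the measured TCP pose, the force, the opening and the grip force at its end, in the units of the state.
- manip.read_state(): the state, without advancing time (a new reading comes with each control period).
- manip.grab_frame(name): name is "side" or "top"; returns the picture (384x512x3 uint8, blue, green, red); there is no depth.
- manip.camera_params(name): a dict with "K" (3x3 intrinsics, pixels), "k1" (the pictures are not rectified: a ray, as slopes to the right and down, at radius r is drawn at 1 + k1 r^2 times it, then the intrinsics apply), "position" and "orientation" of the camera in the world. Camera axes: x right, y up, looking along -z (the intrinsics and any distortion apply to the point x, -y, -z); pixel columns grow to the right and rows downward; lengths in m; the calibration is good to about 2 mm. A picture is of the moment at which its call begins. camera_params takes no time and is no camera call.
- manip.close_job(): hands the job in; it is judged then, once.
The state is a dict: "time_s": time; "joint_pos": joint angles; "dq": joint speeds; "effort": joint torques, N m; "position": TCP position; "eef_rot": TCP orientation; "force": force on the tool from outside, world axes, zero at the start; "torque": the same for the moment, N m; "width": opening from 0.0 (shut) to 1.0 (fully open); "grip_force": force on a finger pad.
Only numpy, scipy, OpenCV 4.12 (cv2) and the standard library are available. Lean on these libraries where they do the work, as an engineer would, in place of code of your own. Each camera call takes 0.05 s, during which the arm holds its last target. There are 200 camera calls.

### The job

I am taking the desk fan apart for cleaning. Its black spinner nut has a left-hand thread: turn it clockwise, the way its engraved arrow points, until its white line has gone round far enough for the nut to run off the thread, then lift it off and set it down gently, arrow side up, in the red parts tray. Let the nut climb by itself, never pull, press or shove on the thread or tighten it, don't lean on the blades, and leave the cup, radio and mouse where they are.

Things in the scene. Friction and masses are not known exactly. Their poses are not given: they have to be found in the camera images.
- spinner: Black plastic spinner nut (45 g): twelve-sided, 44 mm across flats, 28 mm tall, flat closed top, hollow below. Origin: centre of its underside, z up along its axis, 134 mm above the desk at the fan's middle. Grip from above on two facing flats, any yaw; 30 to 40 N holds it with the TCP 22 to 25 mm above the underside. Closing a little off centre shoves it sideways: ease the hand back.
- mark (a point): Outer end of the white engraved line on the nut's top, 19 mm from the axis along the nut's +x, 28 mm above its underside. Next to it is a white arc-shaped arrow pointing clockwise seen from above: the way the nut comes off. At the start this line stands in line with the white line on the hub; when it moves away from that, the nut is unscrewing.
- spindle: Grey boss of the rotor, inside the nut: coarse, steep left-hand thread 26 mm across. Turned clockwise the nut climbs several mm per grip, and the hand must rise as it is pushed up. It is free 115 to 130 degrees on from the hub's line; a soft 3 N tug tells. Loose, it has 1 to 2 mm play. The plastic thread takes no more than about 6 N of pull or shove from the hand. Origin: the rotor's.
- washer: Black rubber washer, 37 mm across, on the hub below the nut; it springs up against the tight nut with about 18 N, so the nut breaks loose stiffly (about 0.2 N m) and then runs easily once it has climbed 2.5 mm. Origin: on the axis at the nut's underside.
- rotor: Blue rotor: hub 68 mm wide, three thin fragile blades out to 100 mm, up to 20 mm above its origin (on the axis, underside of the hub, 108 mm above the desk). It turns lightly about the vertical: at first it goes along with the nut, 30 to 75 degrees, until a blade meets the pencil; only then does the nut unscrew. The hub's shoulder, 21.5 mm up, has a white engraved line along the rotor's +x.
- fan: White desk fan, head tilted to face the ceiling, front guard off; stands firmly. Origin: centre of its foot on the desk. The rear guard's rim is 112 mm from the axis and 112 mm above the desk; tilt knobs reach 136 mm out along its y. A pencil stuck upright through the guard, 80 mm out along the fan's +x, top 140 mm above the desk, stops the blade.
- tray: Red open parts tray, 150 x 130 mm (x, y), 24 mm high, walls and floor 4 mm thick; stands firmly. Origin: centre of its underside on the desk. A few guard screws lie at its +x end; the nut goes near the middle.
- cup: Brown paper cup, 72 mm across the rim, 88 mm tall, beyond the fan and tray. Origin: centre of its underside.
- radio: Black two-way radio lying on its back, 120 x 58 x 32 mm, with a 75 mm stub aerial on its +x end. Origin: centre of its underside.
- mouse: Black computer mouse, 100 x 58 x 32 mm. Origin: centre of its underside.

How it is judged (in metres and radians):
On the way, in this order (a step that is already met when the one before it is completed fails the run):
1. the spinner is backed off: it has climbed 5 mm on the boss (z of spinner in the frame of rotor between 0.031 and 0.046 m and horizontal distance between spinner and rotor below 0.006 m), for 0.2 s.
2. the spinner is lifted clear of the boss, upright (z of spinner in the frame of rotor above 0.055 m and angle between spinner's own z axis and vertical below 0.4 rad), for 0.1 s.
At the end, for the whole second after the job is handed in: The spinner rests flat on the tray's floor, arrow side up (within 7 degrees), its centre within 50 mm (tray x) and 40 mm (tray y) of the tray's middle, still and released (x of spinner in the frame of tray between -0.05 and 0.05 m and y of spinner in the frame of tray between -0.04 and 0.04 m and z of spinner in the frame of tray below 0.008 m and angle between spinner's own z axis and vertical below 0.12 rad and linear speed of spinner below 0.02 m/s); the robot touches nothing.
It fails at once if the thread is overloaded by tightening, pulling, pressing or shoving: over 25 N, or over 14 N once the nut is loose (3.5 mm up) (contact force between spinner and spindle above 25 N or (z of spinner in the frame of rotor above 0.0295 m and contact force between spinner and spindle above 14 N)).
It fails at once if the nut is pressed or tightened down on the washer with over 32 N (contact force between spinner and washer above 32 N).
It fails at once if the gripper leans on the rotor's blades or hub, or on the guard, with over 10 N (contact force between the fingers and rotor above 10 N or contact force between the fingers and fan above 10 N).
It fails at once if the spinner is dropped into the tray (falling faster than 0.6 m/s, from over 20 mm) or banged down (over 40 N) (contact force between spinner and tray above 40 N or (linear speed of spinner above 0.6 m/s and horizontal distance between spinner and tray below 0.07 m and z of spinner in the frame of tray below 0.03 m)).
It fails at once if the cup, radio or mouse is moved more than 20 mm (distance of any of cup, radio, mouse from where it was at the start of the episode above 0.02 m).
It also fails if it takes over 72 s, if anything falls off the work surface, if the arm or the gripper's body presses on something with over 40 N, if the wrist force passes 120 N, or if a joint passes its speed limit or range.

## Working session

There is one attempt and no reset: what is moved stays moved. The work goes in short steps, Python scripts to look and compute and a shell command to move; the robot and the scene stay as the last step left them, time stands still between calls to the robot, and variables do not carry over. Pictures are saved under pics/ and viewed, at most 10 in all, crops included, and the job is handed in when it is done.

```bash
ls; mkdir -p pics; cat > h.py <<'E'
import numpy as np,cv2
from cell import manip
def ray(c,u,v):
    p=manip.camera_params(c);K=np.array(p["K"])
    d=np.array([k for k in [p["k1"],0,0,0]],float)
    x,y=cv2.undistortPoints(np.array([[[u,v]]],float),K,d)[0,0]
    R=np.array(p["orientation"]);r=R@np.array([x,-y,-1.]);return np.array(p["position"]),r/np.linalg.norm(r)
def plane(c,u,v,z):
    o,r=ray(c,u,v);return o+r*(z-o[2])/r[2]
def two(a,b):
    (o1,r1),(o2,r2)=ray("top",*a),ray("side",*b)
    t=np.linalg.lstsq(np.c_[r1,-r2],o2-o1,rcond=None)[0]
    p,q=o1+t[0]*r1,o2+t[1]*r2;return (p+q)/2,np.linalg.norm(p-q)
def proj(c,P):
    p=manip.camera_params(c);R=np.array(p["orientation"]);q=R.T@(np.array(P)-np.array(p["position"]))
    return cv2.projectPoints(np.array([[q[0],-q[1],-q[2]]]),np.zeros(3),np.zeros(3),np.array(p["K"]),np.array([p["k1"],0,0,0.]))[0][0,0]
E
python3 - <<'E'
from h import *
for c in("top","side"):
    f=manip.grab_frame(c);cv2.imwrite(f"pics/{c}0.png",f)
    p=manip.camera_params(c);print(c,p["position"],np.round(p["orientation"],3).tolist(),p["K"],p["k1"])
s=manip.read_state();print(s["time_s"],s["position"],np.round(s["eef_rot"],3).tolist(),s["width"])
E
```

```text
pics
top [5.02733774e-01 4.10282451e-04 1.31167277e+00] [[-0.028, 0.998, -0.064], [-1.0, -0.028, 0.004], [0.002, 0.064, 0.998]] [[467.15559609   0.         252.02131126]
 [  0.         467.15559609 189.35387736]
 [  0.           0.           1.        ]] 0.04802702619820859
side [0.35368304 0.82360543 0.93830443] [[-0.961, 0.182, -0.209], [-0.277, -0.666, 0.692], [-0.013, 0.723, 0.691]] [[353.45387668   0.         256.58703852]
 [  0.         353.45387668 192.37318111]
 [  0.           0.           1.        ]] -0.09607694409618678
0.1 [ 0.2283823  -0.52700425  0.24893628] [[0.918, 0.397, -0.001], [0.397, -0.918, 0.002], [0.0, -0.002, -1.0]] 0.9962141611003587
```

View pics/top0.png

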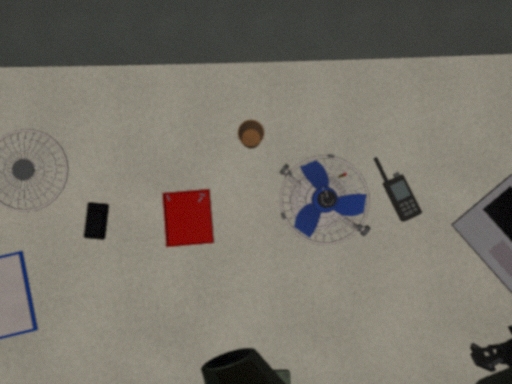

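View pics/side0.png

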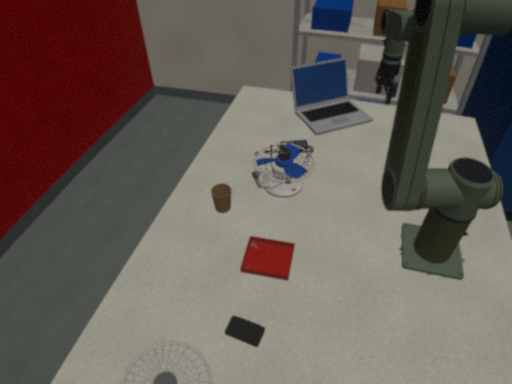

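The top view shows the fan hub near (326,199), the tray at about (189,218), the cup at (251,134), the radio at (402,196), the mouse at (96,220) and the pencil at about (342,175). In the side view the nut is near (285,152). Next I'll measure and enlarge.

```bash
python3 - <<'E'
from h import *
t=cv2.imread("pics/top0.png");s=cv2.imread("pics/side0.png")
a=cv2.resize(t[146:250,274:378],(560,560),interpolation=cv2.INTER_CUBIC)
b=cv2.resize(s[130:200,250:320],(240,240),interpolation=cv2.INTER_CUBIC)
im=np.zeros((560,800,3),np.uint8);im[:,:560]=a;im[:240,560:]=b
cv2.imwrite("pics/crop0.png",np.clip(im*1.6,0,255).astype(np.uint8))
def mask(im,f,box):
    x0,y0,x1,y1=box;m=np.zeros(im.shape[:2],np.uint8);h=im.astype(int)[y0:y1,x0:x1]
    m[y0:y1,x0:x1]=f(h[...,0],h[...,1],h[...,2])*255;return m
red=lambda b,g,r:(r>90)&(g<60)&(b<60)
for c,im,box in(("top",t,(150,170,230,260)),("side",s,(230,225,310,290))):
    m=mask(im,red,box);cs=cv2.findContours(m,0,2)[0];k=max(cs,key=cv2.contourArea)
    r=cv2.minAreaRect(k);print(c,"tray",r)
    if c=="top":
        for q in cv2.boxPoints(r):print(plane(c,*q,0.02))
dark=lambda b,g,r:(b<55)&(g<50)&(r<50)
for c,im,box in(("top",t,(312,184,342,214)),("side",s,(272,140,298,166))):
    m=mask(im,dark,box);n,l,st,ce=cv2.connectedComponentsWithStats(m)
    print(c,[(st[i].tolist(),ce[i].round(1).tolist()) for i in range(1,n) if st[i][4]>10])
E
```

```text
top tray ((187.61166381835938, 217.56346130371094), (53.506534576416016, 47.02305221557617), 85.91438293457031)
[0.5833221  0.24371517 0.02      ]
[0.58895948 0.11412773 0.02      ]
[0.44175832 0.10688472 0.02      ]
[0.43645928 0.23548186 0.02      ]
side tray ((267.1216125488281, 256.270263671875), (48.0045051574707, 33.70178985595703), 9.462322235107422)
top [([318, 191, 19, 17, 191], [327.0, 198.8])]
side [([279, 146, 11, 14, 104], [284.3, 153.6])]
```

View pics/crop0.png

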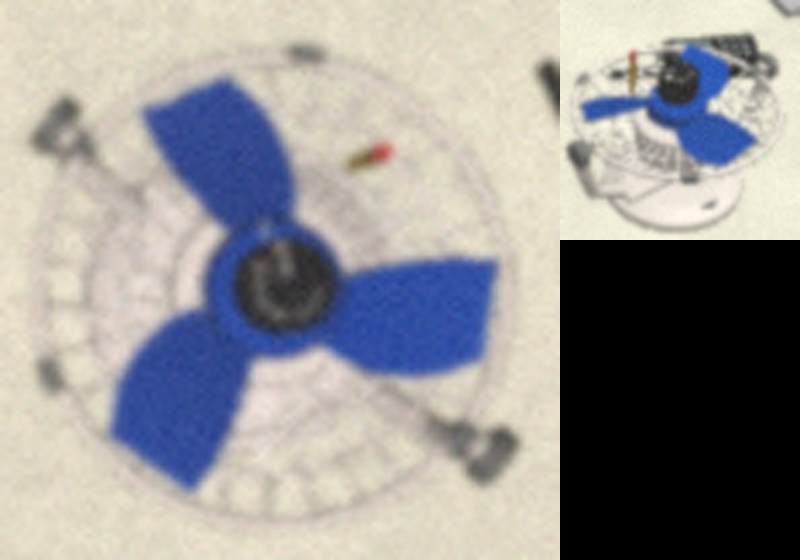

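The crop shows the nut top centred near (326.9,198.6) in the top image. The white line points image-up and slightly left, and the pencil is clockwise of the upper blade.

```bash
python3 - <<'E'
from h import *
k=5.385
T=lambda x,y:(274+x/k-.4,146+y/k-.4)
S=lambda x,y:(250+(x-560)/3.43-.35,130+y/3.43-.35)
print("nut two-view",two((326.9,198.6),S(680,74)), "blob",two((327,198.8),(284.3,153.6)))
print("nut top",plane("top",*T(285,283),.162))
print("blob mid",plane("top",327,198.8,.155), plane("side",284.3,153.6,.152))
print("hub",plane("top",*T(272,287),.1275))
print("guard",plane("top",*T(277,283),.112),"knobs",plane("top",*T(60,122),.1),plane("top",*T(485,453),.1))
print("pencil tip",plane("top",*T(382,152),.14))
t=cv2.imread("pics/top0.png").astype(int)
m=((t[...,0]>110)&(t[...,2]<80)).astype(np.uint8)[146:250,274:378]
print("blue",m.sum())
c=plane("top",*T(272,287),.1275);e=plane("top",*T(266,230),.1295)
print("hub line yaw",np.degrees(np.arctan2(*(e-c)[1::-1])))
c=plane("top",*T(285,283),.162);e=plane("top",*T(274,240),.162);print("nut line yaw",np.degrees(np.arctan2(*(e-c)[1::-1])))
print("tray ctr 2view",two((187.6,217.6),(267.1,256.3)))
for n in ((251,131),):print("cup",plane("top",*n,.088))
E
```

```text
nut two-view (array([ 0.54877581, -0.18720739,  0.16305003]), np.float64(0.0013166688246500206)) blob (array([ 0.54936827, -0.18937361,  0.15050457]), np.float64(0.002538891845996072))
nut top [ 0.54929469 -0.18662054  0.162     ]
blob mid [ 0.54794459 -0.18887078  0.155     ] [ 0.55024458 -0.18722999  0.152     ]
hub [ 0.54897918 -0.18605642  0.1275    ]
guard [ 0.55142574 -0.19094908  0.112     ] knobs [ 0.63277319 -0.09099593  0.1       ] [ 0.4677614  -0.28896901  0.1       ]
pencil tip [ 0.61011356 -0.23771564  0.14      ]
blue 4
hub line yaw 4.489715604349322
nut line yaw 12.13598110938655
tray ctr 2view (array([0.5149097 , 0.17577166, 0.01981551]), np.float64(0.005497368259956749))
cup [ 0.73547318 -0.00591399  0.088     ]
```

```bash
python3 -m jog '[[1,3.5,-1.5,0,-8],[1,7,-3,0,-16],[1,10.5,-4.5,0,-24],[1,14,-6,0,-32],[1,18,-7.7,0,-40],[1,22,-9.5,0,-49],[1,26,-11.2,0,-58],[1,30,-12.9,0,-67],[1,34,-14.6,0,-76],[1,38,-16.3,0,-85],[1,41,-17.7,0,-94],[1,42.9,-18.5,0,-103]]'
```

```text
time_s: 1.6
position: [0.5493, -0.1856, 0.2493]
eef_rot: [[-0.599, 0.801, -0.001], [0.801, 0.599, 0.001], [0.001, -0.0, -1.0]]
force: [-0.2, 0.6, -0.5]
width: 0.998
grip_force: 0.0
```

```bash
python3 -m jog '[[1,0,0,0,-9],[1,0,0,0,-18],[1,0,0,0,-27],[1,0,0,0,-36],[1,0,0,0,-45],[1,0,0,0,-54],[1,0,0,0,-63],[1,0,0,0,-72],[1,0,0,0,-81],[1,0,0,0,-90],[1,0,0,0,-98],[1,0,0,0,-98]]'; python3 -c "
from h import *
s=manip.read_state();print(s['joint_pos'],s['force'],s['torque'],s['time_s'])"
```

```text
time_s: 3.1
position: [0.5488, -0.1862, 0.2494]
eef_rot: [[-0.715, -0.699, -0.002], [-0.699, 0.715, -0.0], [0.001, 0.001, -1.0]]
force: [-0.1, 0.1, 0.2]
width: 1.0
grip_force: 0.0
[-2.72638655e+01  1.24618496e+01  8.76465030e+01 -6.44078506e-02
  7.99620093e+01 -1.61587495e+02] [-0.06098537  0.14079391  0.1882004 ] [-0.0218702   0.01503203 -0.01575935] 3.1
```

```bash
python3 -m jog '[[1,0,0,2,1],[1,0,0,4,1],[1,0,0,6,1],[1,0,0,7.5,1],[0.9,0,0,8.5,1],[0.8,0,0,9.2,1],[0.65,0,0,9.2,1],[0.65,0,0,9.2,1],[0.65,0,0,9.2,1]]'; python3 -c "
from h import *
cv2.imwrite('pics/a.png',cv2.resize(np.hstack([manip.grab_frame('side')[110:200,230:350],manip.grab_frame('top')[150:240,266:386]]),(800,300),interpolation=2))"
```

```text
time_s: 4.22
position: [0.5495, -0.1868, 0.1587]
eef_rot: [[-0.727, -0.686, 0.001], [-0.686, 0.727, -0.002], [0.001, -0.002, -1.0]]
force: [0.6, 1.1, -0.0]
width: 0.647
grip_force: 0.0
```

View pics/a.png

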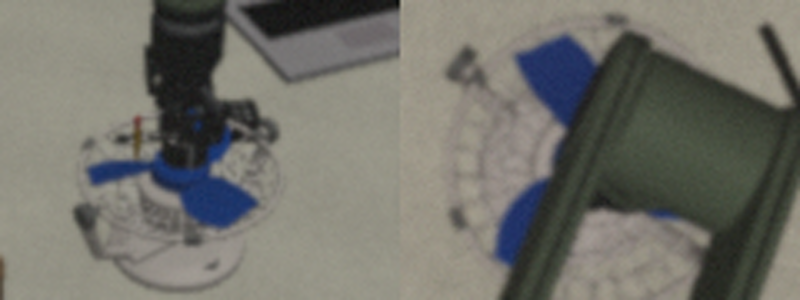

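The side view shows the fingers straddling the nut around (185,150) in the crop, with the rotor undisturbed. Now I'll close in small steps and watch the force.

```bash
python3 -m jog '[[0.58,0,0,0,0],[0.58,0,0,0,0]]';  python3 -m jog '[[0.555,0,0,0,0],[0.555,0,0,0,0]]'
```

```text
time_s: 4.58
position: [0.5504, -0.1876, 0.1591]
eef_rot: [[-0.728, -0.686, 0.003], [-0.686, 0.728, -0.003], [0.0, -0.004, -1.0]]
force: [3.0, -2.5, 1.2]
width: 0.585
grip_force: 2.1
time_s: 4.82
position: [0.5511, -0.1882, 0.1595]
eef_rot: [[-0.728, -0.686, 0.005], [-0.686, 0.728, -0.005], [-0.0, -0.007, -1.0]]
force: [5.3, -4.6, 2.5]
width: 0.555
grip_force: 3.1
```

```bash
python3 -m jog '[[0.56,0,-0.15,0,0],[0.56,0,-0.32,0,0],[0.56,0,-0.32,0.1,0]]';  python3 -m jog '[[0.54,0,0,0,0],[0.54,0,0,0,0]]'
```

```text
time_s: 5.2
position: [0.5509, -0.1885, 0.1565]
eef_rot: [[-0.727, -0.686, -0.002], [-0.686, 0.727, -0.0], [0.001, 0.001, -1.0]]
force: [1.3, -2.0, 1.2]
width: 0.559
grip_force: 0.8
time_s: 5.45
position: [0.5513, -0.1891, 0.1568]
eef_rot: [[-0.727, -0.686, -0.0], [-0.686, 0.727, -0.001], [0.001, -0.001, -1.0]]
force: [2.8, -3.1, -0.4]
width: 0.54
grip_force: 2.0
```

```bash
python3 -m jog '[[0.54,0,-0.13,0,0],[0.54,0,-0.13,0,0]]';  python3 -m jog '[[0.525,0,0,0,0],[0.525,0,0,0,0]]'
```

```text
time_s: 5.7
position: [0.5515, -0.1892, 0.1565]
eef_rot: [[-0.727, -0.686, -0.002], [-0.686, 0.727, 0.0], [0.001, 0.002, -1.0]]
force: [1.2, -1.1, 0.5]
width: 0.54
grip_force: 0.3
time_s: 5.95
position: [0.5519, -0.1896, 0.1567]
eef_rot: [[-0.727, -0.686, -0.001], [-0.686, 0.727, -0.001], [0.001, 0.0, -1.0]]
force: [0.6, -1.4, -0.4]
width: 0.522
grip_force: 0.7
```

```bash
python3 -m jog '[[0.51,0,-0.05,0,0],[0.51,0,-0.05,0,0]]';  python3 -m jog '[[0.49,0,0,0,0],[0.49,0,0,0,0]]'
```

```text
time_s: 6.2
position: [0.5521, -0.1898, 0.1568]
eef_rot: [[-0.727, -0.686, -0.002], [-0.686, 0.727, -0.0], [0.001, 0.001, -1.0]]
force: [-0.5, -0.1, 1.7]
width: 0.515
grip_force: 15.3
time_s: 6.45
position: [0.5521, -0.1898, 0.1571]
eef_rot: [[-0.727, -0.686, -0.002], [-0.686, 0.727, -0.0], [0.001, 0.001, -1.0]]
force: [-2.1, 0.7, 2.8]
width: 0.506
grip_force: 52.1
```

```bash
cat > st.py <<'E'
from cell import manip
import numpy as np
s=manip.read_state();print("F",np.round(s["force"],1),"T",np.round(s["torque"],2),"j6",round(s["joint_pos"][5],1),"yaw",round(float(np.degrees(np.arctan2(s["eef_rot"][1][0],s["eef_rot"][0][0])))%360,1))
E
python3 -m jog '[[0.49,0,0.04,-0.06,4],[0.49,0,0.04,-0.06,8],[0.49,0,0.04,-0.06,12],[0.49,0,0.04,-0.06,15],[0.49,0,0.04,-0.06,15]]'; python3 st.py; python3 -m jog '[[0.49,0,0,0,5],[0.49,0,0,0,10],[0.49,0,0,0,15],[0.49,0,0,0,15]]'; python3 st.py
```

```text
time_s: 7.08
position: [0.5523, -0.1901, 0.1572]
eef_rot: [[-0.88, -0.475, -0.0], [-0.475, 0.88, -0.001], [0.001, -0.001, -1.0]]
force: [0.7, -1.5, -1.1]
width: 0.498
grip_force: 52.1
F [ 0.7 -1.5 -1.1] T [-0.21 -0.09 -0.04] j6 -145.8 yaw 208.4
time_s: 7.58
position: [0.5524, -0.1904, 0.1572]
eef_rot: [[-0.973, -0.232, 0.0], [-0.232, 0.973, -0.002], [0.0, -0.002, -1.0]]
force: [1.2, -3.1, -2.7]
width: 0.502
grip_force: 52.0
F [ 1.2 -3.1 -2.7] T [-0.48 -0.23  0.02] j6 -130.8 yaw 193.4
```

```bash
python3 -m jog '[[0.49,0,-0.08,0.03,5],[0.49,0,-0.08,0.03,10],[0.49,0,-0.08,0.03,10]]'; python3 st.py; python3 -m jog '[[0.49,0,0,0,5],[0.49,0,0,0,10],[0.49,0,0,0,10]]'; python3 st.py
```

```text
time_s: 7.95
position: [0.5525, -0.1907, 0.1572]
eef_rot: [[-0.998, -0.061, -0.0], [-0.061, 0.998, -0.001], [0.0, -0.001, -1.0]]
force: [0.8, -1.9, -1.5]
width: 0.501
grip_force: 52.2
F [ 0.8 -1.9 -1.5] T [-0.23 -0.12  0.01] j6 -120.9 yaw 183.5
time_s: 8.32
position: [0.5527, -0.1906, 0.1578]
eef_rot: [[-0.994, 0.113, 0.0], [0.113, 0.994, -0.001], [-0.0, -0.001, -1.0]]
force: [0.3, -0.6, 1.0]
width: 0.506
grip_force: 52.4
F [ 0.3 -0.6  1. ] T [-0.06  0.06 -0.  ] j6 -111.0 yaw 173.5
```

```bash
python3 -m jog '[[0.49,0,0,-0.02,5],[0.49,0,0,-0.02,5]]'; python3 st.py; python3 -c "
from h import *
cv2.imwrite('pics/b.png',cv2.resize(np.hstack([manip.grab_frame('side')[120:200,245:325],manip.grab_frame('top')[150:240,266:356][:80,:80]]),(800,400),interpolation=2))"
```

```text
time_s: 8.57
position: [0.5529, -0.1905, 0.158]
eef_rot: [[-0.98, 0.199, 0.001], [0.199, 0.98, -0.001], [-0.001, -0.001, -1.0]]
force: [1.6, 0.1, 2.3]
width: 0.499
grip_force: 52.5
F [1.6 0.1 2.3] T [ 0.09 -0.06 -0.02] j6 -106.0 yaw 168.5
```

View pics/b.png

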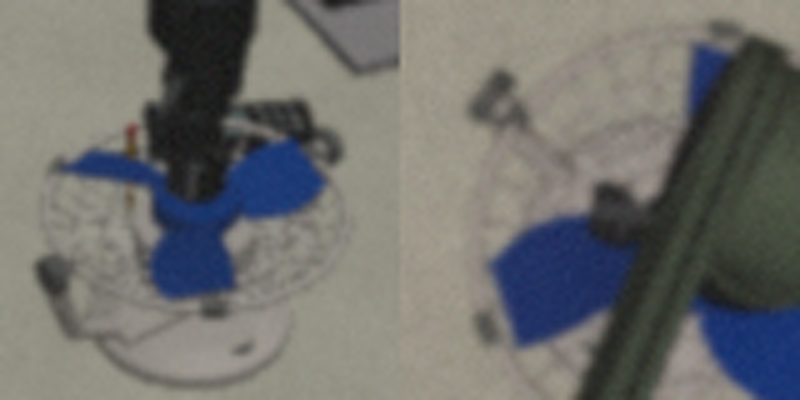

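In the side crop the blade is at the pencil (about (130,165)), so the nut should begin unscrewing about here.

```bash
python3 -m jog '[[0.49,0.04,0,-0.05,4],[0.49,0.04,0,-0.05,8],[0.49,0.04,0,-0.05,8]]'; python3 st.py;python3 -m jog '[[0.49,0,0,-0.04,4],[0.49,0,0,-0.06,8],[0.49,0,0,-0.06,8]]'; python3 st.py; python3 -c "
from cell import manip;print(manip.read_state()['effort'])"
```

```text
time_s: 9.05
position: [0.5527, -0.1905, 0.1583]
eef_rot: [[-0.942, 0.335, 0.001], [0.335, 0.942, -0.001], [-0.001, -0.001, -1.0]]
force: [3.3, -0.9, 2.7]
width: 0.5
grip_force: 52.5
F [ 3.3 -0.9  2.7] T [ 0.14 -0.44 -0.03] j6 -97.9 yaw 160.5
time_s: 9.43
position: [0.5521, -0.1906, 0.1588]
eef_rot: [[-0.887, 0.462, -0.0], [0.462, 0.887, -0.001], [-0.0, -0.001, -1.0]]
force: [0.1, -0.3, 2.1]
width: 0.5
grip_force: 52.6
F [ 0.1 -0.3  2.1] T [ 0.03 -0.17  0.01] j6 -89.9 yaw 152.5
[ -0.1236649  -38.80373955 -25.19244432  -0.18476618   0.21969971
   0.0895526 ]
```

```bash
python3 -m jog '[[0.49,0,0,-0.06,4],[0.49,0,0,-0.09,8],[0.49,0,0,-0.09,8]]'; python3 st.py
```

```text
time_s: 9.8
position: [0.5518, -0.1908, 0.1591]
eef_rot: [[-0.814, 0.581, -0.001], [0.581, 0.814, -0.001], [0.0, -0.002, -1.0]]
force: [-0.2, -0.6, 0.4]
width: 0.503
grip_force: 52.4
F [-0.2 -0.6  0.4] T [-0.21 -0.19 -0.02] j6 -82.0 yaw 144.5
```

```bash
python3 -m jog '[[0.49,0,0,-0.04,4],[0.49,0,0,-0.07,8],[0.49,0,0,-0.07,8]]'; python3 st.py
```

```text
time_s: 10.18
position: [0.5518, -0.1909, 0.1597]
eef_rot: [[-0.725, 0.689, -0.001], [0.689, 0.725, -0.001], [-0.0, -0.002, -1.0]]
force: [0.3, -2.0, -1.1]
width: 0.501
grip_force: 52.2
F [ 0.3 -2.  -1.1] T [-0.34 -0.32  0.03] j6 -74.0 yaw 136.5
```

```bash
python3 -m jog '[[0.49,-0.03,-0.04,-0.02,4],[0.49,-0.03,-0.04,-0.04,8],[0.49,-0.03,-0.04,-0.06,12],[0.49,-0.03,-0.04,-0.06,12]]'; python3 st.py
```

```text
time_s: 10.68
position: [0.5516, -0.1911, 0.1603]
eef_rot: [[-0.566, 0.824, -0.002], [0.824, 0.566, -0.001], [0.0, -0.002, -1.0]]
force: [1.5, -2.3, -1.3]
width: 0.498
grip_force: 52.2
F [ 1.5 -2.3 -1.3] T [-0.33 -0.14 -0.05] j6 -62.0 yaw 124.5
```

```bash
python3 -m jog '[[0.49,0,0,-0.02,4],[0.49,0,0,-0.05,8],[0.49,0,0,-0.07,12],[0.49,0,0,-0.07,12]]'; python3 st.py
```

```text
time_s: 11.18
position: [0.5516, -0.1912, 0.1612]
eef_rot: [[-0.383, 0.924, -0.002], [0.924, 0.383, -0.001], [-0.0, -0.002, -1.0]]
force: [0.2, -1.1, -1.2]
width: 0.503
grip_force: 52.2
F [ 0.2 -1.1 -1.2] T [-0.42 -0.06 -0.04] j6 -50.0 yaw 112.5
```

```bash
python3 -m jog '[[0.49,0,0,-0.02,4],[0.49,0,0,-0.04,8],[0.49,0,0,-0.06,12],[0.49,0,0,-0.06,12]]'; python3 st.py
```

```text
time_s: 11.68
position: [0.5516, -0.1914, 0.1619]
eef_rot: [[-0.182, 0.983, -0.001], [0.983, 0.182, -0.001], [-0.001, -0.002, -1.0]]
force: [0.2, -3.5, -0.7]
width: 0.502
grip_force: 52.2
F [ 0.2 -3.5 -0.7] T [-0.47  0.01  0.01] j6 -38.0 yaw 100.5
```

```bash
python3 -m jog '[[0.49,0,0,-0.03,4],[0.49,0,0,-0.05,8],[0.49,0,0,-0.07,12],[0.49,0,0,-0.07,12]]'; python3 st.py
```

```text
time_s: 12.18
position: [0.5516, -0.1915, 0.1627]
eef_rot: [[0.026, 1.0, -0.001], [1.0, -0.026, -0.002], [-0.002, -0.001, -1.0]]
force: [-0.1, -3.8, -1.6]
width: 0.506
grip_force: 52.2
F [-0.1 -3.8 -1.6] T [-0.63  0.09 -0.01] j6 -26.0 yaw 88.5
```

```bash
python3 -m jog '[[0.49,-0.05,0,-0.02,3],[0.49,-0.1,0,-0.03,6],[0.49,-0.1,0,-0.04,9],[0.49,-0.1,0,-0.05,9]]'; python3 st.py
```

```text
time_s: 12.68
position: [0.5516, -0.1918, 0.163]
eef_rot: [[0.182, 0.983, -0.002], [0.983, -0.182, -0.0], [-0.001, -0.001, -1.0]]
force: [0.1, -1.5, -2.0]
width: 0.502
grip_force: 52.2
F [ 0.1 -1.5 -2. ] T [-0.35  0.08  0.05] j6 -17.1 yaw 79.5
```

```bash
python3 -m jog '[[0.49,0,0,-0.03,4],[0.49,0,0,-0.05,8],[0.49,0,0,-0.07,12],[0.49,0,0,-0.07,12]]'; python3 st.py
```

```text
time_s: 13.18
position: [0.5514, -0.1918, 0.1637]
eef_rot: [[0.383, 0.924, -0.002], [0.924, -0.383, -0.0], [-0.001, -0.002, -1.0]]
force: [-1.7, -2.3, -1.2]
width: 0.506
grip_force: 52.2
F [-1.7 -2.3 -1.2] T [-0.3   0.26  0.05] j6 -5.1 yaw 67.5
```

```bash
python3 -m jog '[[0.49,-0.04,-0.02,-0.02,4],[0.49,-0.07,-0.02,-0.04,8],[0.49,-0.07,-0.02,-0.06,12],[0.49,-0.07,-0.02,-0.06,12]]'; python3 st.py
```

```text
time_s: 13.68
position: [0.5512, -0.1921, 0.1643]
eef_rot: [[0.567, 0.824, -0.001], [0.824, -0.567, 0.0], [-0.001, -0.001, -1.0]]
force: [-1.2, -1.2, -1.1]
width: 0.503
grip_force: 52.2
F [-1.2 -1.2 -1.1] T [-0.17  0.18 -0.04] j6 6.8 yaw 55.5
```

```bash
python3 -m jog '[[0.49,0,0,-0.03,4],[0.49,0,0,-0.05,8],[0.49,0,0,-0.07,12],[0.49,0,0,-0.07,12]]'; python3 st.py
```

```text
time_s: 14.18
position: [0.551, -0.1922, 0.165]
eef_rot: [[0.725, 0.688, -0.002], [0.688, -0.725, 0.0], [-0.001, -0.001, -1.0]]
force: [-2.3, -0.1, -0.4]
width: 0.501
grip_force: 52.2
F [-2.3 -0.1 -0.4] T [-0.05  0.32  0.01] j6 18.8 yaw 43.5
```

```bash
python3 -m jog '[[0.49,-0.04,-0.03,-0.02,4],[0.49,-0.04,-0.03,-0.05,8],[0.49,-0.04,-0.03,-0.05,8]]'; python3 st.py;  python3 -m jog '[[0.49,0,0,-0.03,0],[0.49,0,0,-0.05,0],[0.49,0,0,-0.05,0]]'; python3 st.py
```

```text
time_s: 14.55
position: [0.5508, -0.1923, 0.1656]
eef_rot: [[0.814, 0.581, -0.001], [0.581, -0.814, -0.0], [-0.001, -0.0, -1.0]]
force: [-1.0, 0.3, -0.0]
width: 0.5
grip_force: 52.2
F [-1.   0.3 -0. ] T [-0.08  0.24 -0.01] j6 26.8 yaw 35.5
time_s: 14.92
position: [0.5508, -0.1924, 0.1661]
eef_rot: [[0.816, 0.579, -0.001], [0.579, -0.816, -0.0], [-0.001, -0.0, -1.0]]
force: [-1.9, 0.3, -1.2]
width: 0.506
grip_force: 52.1
F [-1.9  0.3 -1.2] T [0.04 0.25 0.  ] j6 26.9 yaw 35.4
```

```bash
python3 -m jog '[[0.49,-0.03,-0.02,-0.03,0],[0.49,-0.03,-0.02,-0.06,0],[0.49,-0.03,-0.02,-0.06,0]]'; python3 st.py
```

```text
time_s: 15.3
position: [0.5507, -0.1926, 0.1669]
eef_rot: [[0.816, 0.578, -0.0], [0.578, -0.816, -0.001], [-0.001, 0.0, -1.0]]
force: [-1.2, 0.4, -2.0]
width: 0.502
grip_force: 52.1
F [-1.2  0.4 -2. ] T [ 0.12  0.18 -0.01] j6 26.9 yaw 35.3
```

```bash
python3 -m jog '[[0.49,0,0,0,4],[0.49,0,0,0,8],[0.49,0,0,0,8]]'; python3 st.py;python3 -m jog '[[0.49,0,0,-0.03,0],[0.49,0,0,-0.06,0],[0.49,0,0,-0.06,0]]'; python3 st.py
```

```text
time_s: 15.68
position: [0.5504, -0.1927, 0.167]
eef_rot: [[0.888, 0.46, -0.001], [0.46, -0.888, -0.001], [-0.001, 0.0, -1.0]]
force: [-1.9, 0.6, -1.1]
width: 0.5
grip_force: 52.2
F [-1.9  0.6 -1.1] T [ 0.09  0.34 -0.01] j6 34.9 yaw 27.4
time_s: 16.05
position: [0.5505, -0.1926, 0.1673]
eef_rot: [[0.888, 0.459, -0.001], [0.459, -0.888, -0.001], [-0.001, 0.0, -1.0]]
force: [-1.5, 0.7, -1.3]
width: 0.502
grip_force: 52.2
F [-1.5  0.7 -1.3] T [0.17 0.4  0.04] j6 34.9 yaw 27.3
```

```bash
python3 -m jog '[[0.49,0,0,-0.03,0],[0.49,0,0,-0.06,0],[0.49,0,0,-0.06,0]]'; python3 st.py; python3 -m jog '[[0.49,0,0,-0.03,0],[0.49,0,0,-0.03,0]]'; python3 st.py
```

```text
time_s: 16.42
position: [0.5505, -0.1925, 0.168]
eef_rot: [[0.888, 0.459, -0.001], [0.459, -0.888, -0.001], [-0.001, 0.0, -1.0]]
force: [-1.7, 0.2, -1.5]
width: 0.503
grip_force: 52.1
F [-1.7  0.2 -1.5] T [ 0.13  0.35 -0.01] j6 34.9 yaw 27.3
time_s: 16.68
position: [0.5506, -0.1926, 0.1683]
eef_rot: [[0.888, 0.459, -0.001], [0.459, -0.888, -0.001], [-0.001, 0.0, -1.0]]
force: [-2.2, 0.8, -2.6]
width: 0.503
grip_force: 52.1
F [-2.2  0.8 -2.6] T [ 0.25  0.35 -0.02] j6 34.9 yaw 27.3
```

```bash
python3 -m jog '[[0.49,-0.04,-0.04,0,3],[0.49,-0.04,-0.04,-0.04,6],[0.49,-0.04,-0.04,-0.08,6]]'; python3 st.py; python3 -m jog '[[0.49,0,0,-0.04,0],[0.49,0,0,-0.04,0]]'; python3 st.py
```

```text
time_s: 17.05
position: [0.5503, -0.1926, 0.1694]
eef_rot: [[0.931, 0.364, 0.0], [0.364, -0.931, -0.001], [-0.0, 0.001, -1.0]]
force: [-0.5, 1.5, -1.9]
width: 0.503
grip_force: 52.1
F [-0.5  1.5 -1.9] T [0.25 0.23 0.05] j6 40.9 yaw 21.4
time_s: 17.3
position: [0.5504, -0.1925, 0.1698]
eef_rot: [[0.931, 0.364, 0.0], [0.364, -0.931, -0.001], [-0.0, 0.001, -1.0]]
force: [-0.9, 1.9, -1.5]
width: 0.506
grip_force: 52.1
F [-0.9  1.9 -1.5] T [ 0.27  0.22 -0.  ] j6 40.9 yaw 21.4
```

```bash
python3 -m jog '[[0.49,0,0,-0.1,0],[0.49,0,0,-0.2,0],[0.49,0,0,-0.2,0]]'; python3 st.py
```

```text
time_s: 17.68
position: [0.5505, -0.1927, 0.172]
eef_rot: [[0.931, 0.364, 0.0], [0.364, -0.931, -0.001], [-0.0, 0.002, -1.0]]
force: [0.3, 0.9, -1.2]
width: 0.501
grip_force: 52.2
F [ 0.3  0.9 -1.2] T [ 0.18  0.09 -0.  ] j6 40.9 yaw 21.3
```

```bash
python3 -m jog '[[0.49,0,0,-0.5,0],[0.49,0,0,-1,0],[0.49,0,0,-2,0],[0.49,0,0,-3.5,0],[0.49,0,0,-5.5,0],[0.49,0,0,-7.5,0],[0.49,0,0,-8.8,0],[0.49,0,0,-8.8,0]]'; python3 st.py; python3 -c "
from h import *
cv2.imwrite('pics/c.png',cv2.resize(manip.grab_frame('side')[90:210,225:385],(800,600),interpolation=2))"
```

```text
time_s: 18.68
position: [0.551, -0.1929, 0.2616]
eef_rot: [[0.931, 0.364, 0.003], [0.364, -0.931, -0.003], [0.002, 0.004, -1.0]]
force: [0.6, 0.5, -0.8]
width: 0.5
grip_force: 52.2
F [ 0.6  0.5 -0.8] T [ 0.06 -0.03 -0.01] j6 40.9 yaw 21.3
```

View pics/c.png

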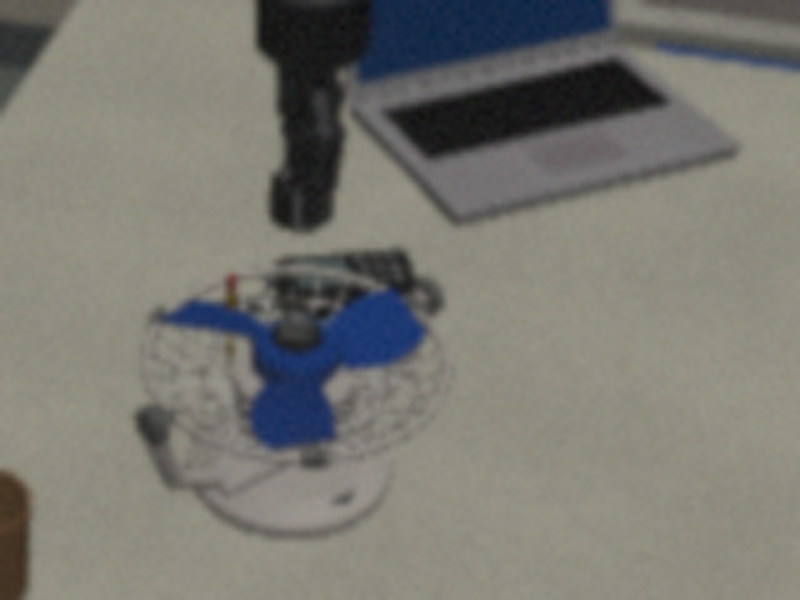

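The nut is in the fingers at about (300,205), and the grey boss is bare at (297,332). Next I'll carry the nut to the tray.

```bash
python3 -m jog '[[0.49,0.4,-1.5,0,0],[0.49,1.2,-4.8,0,0],[0.49,2.2,-8.5,0,0],[0.49,3.2,-12.5,0,0],[0.49,4.2,-16.5,0,0],[0.49,5.2,-20.5,0,0],[0.49,6.2,-24.5,0,0],[0.49,7.2,-28.5,0,0],[0.49,8.2,-32,0,0],[0.49,8.9,-34.7,0,0],[0.49,9.2,-35.9,0,0],[0.49,9.2,-35.9,0,0]]'
```

```text
time_s: 20.23
position: [0.5046, 0.176, 0.2586]
eef_rot: [[0.931, 0.365, -0.002], [0.365, -0.931, -0.002], [-0.002, 0.001, -1.0]]
force: [0.5, -0.2, -1.5]
width: 0.499
grip_force: 52.2
```

```bash
python3 -m jog '[[0.49,0,0,2,0],[0.49,0,0,5,0],[0.49,0,0,8,0],[0.49,0,0,11,0],[0.49,0,0,14,0],[0.49,0,0,17,0],[0.49,0,0,19.5,0],[0.49,0,0,21,0],[0.49,0,0,22,0],[0.49,0,0,22.2,0],[0.49,0,0,22.2,0]]'; python3 st.py
```

```text
time_s: 21.6
position: [0.5058, 0.1753, 0.0379]
eef_rot: [[0.932, 0.364, 0.001], [0.364, -0.932, -0.001], [0.0, 0.001, -1.0]]
force: [0.4, 0.6, -0.3]
width: 0.506
grip_force: 52.2
F [ 0.4  0.6 -0.3] T [-0.03  0.02  0.04] j6 78.6 yaw 21.3
```

```bash
python3 -m jog '[[0.49,0,0,0.2,0],[0.49,0,0,0.4,0],[0.49,0,0,0.5,0],[0.49,0,0,0.6,0],[0.49,0,0,0.6,0]]'; python3 st.py
```

```text
time_s: 22.22
position: [0.5051, 0.1752, 0.0311]
eef_rot: [[0.931, 0.364, -0.001], [0.364, -0.931, -0.001], [-0.001, 0.001, -1.0]]
force: [0.2, -0.3, 0.4]
width: 0.501
grip_force: 52.2
F [ 0.2 -0.3  0.4] T [-0.02  0.02 -0.02] j6 78.6 yaw 21.3
```

```bash
python3 -m jog '[[0.49,0,0,0.1,0],[0.49,0,0,0.2,0],[0.49,0,0,0.25,0],[0.49,0,0,0.25,0]]'; python3 st.py
```

```text
time_s: 22.72
position: [0.5051, 0.1752, 0.0287]
eef_rot: [[0.932, 0.364, -0.001], [0.364, -0.932, -0.001], [-0.001, 0.001, -1.0]]
force: [-0.6, 0.1, -0.7]
width: 0.501
grip_force: 52.2
F [-0.6  0.1 -0.7] T [0.04 0.01 0.02] j6 78.6 yaw 21.3
```

```bash
python3 -m jog '[[0.49,0,0,0.07,0],[0.49,0,0,0.14,0],[0.49,0,0,0.14,0]]'; python3 st.py
```

```text
time_s: 23.1
position: [0.5051, 0.1752, 0.0273]
eef_rot: [[0.932, 0.364, -0.001], [0.364, -0.932, -0.001], [-0.001, 0.001, -1.0]]
force: [0.6, 0.5, -0.4]
width: 0.504
grip_force: 52.2
F [ 0.6  0.5 -0.4] T [-0.06 -0.01  0.04] j6 78.6 yaw 21.3
```

```bash
python3 -m jog '[[0.49,0,0,0.06,0],[0.49,0,0,0.1,0],[0.49,0,0,0.1,0]]'; python3 st.py
```

```text
time_s: 23.48
position: [0.5052, 0.1752, 0.0267]
eef_rot: [[0.931, 0.364, -0.0], [0.364, -0.931, -0.001], [-0.001, 0.001, -1.0]]
force: [-2.5, 0.4, 5.0]
width: 0.498
grip_force: 52.8
F [-2.5  0.4  5. ] T [-0.2   0.28  0.  ] j6 78.6 yaw 21.3
```

```bash
python3 -m jog '[[0.49,0,0,0.06,0],[0.49,0,0,0.1,0],[0.49,0,0,0.1,0]]'; python3 st.py
```

```text
time_s: 23.85
position: [0.5052, 0.1752, 0.0267]
eef_rot: [[0.931, 0.364, -0.001], [0.364, -0.931, -0.001], [-0.001, 0.001, -1.0]]
force: [-4.8, -1.3, 11.5]
width: 0.506
grip_force: 53.6
F [-4.8 -1.3 11.5] T [-0.2   0.7  -0.01] j6 78.6 yaw 21.3
```

Touching the tray floor. I'll ease off, open slowly, and retreat.

```bash
python3 -m jog '[[0.49,0,0,-0.08,0],[0.52,0,0,-0.1,0],[0.55,0,0,-0.1,0],[0.6,0,0,-0.1,0],[0.68,0,0,-0.1,0],[0.75,0,0,-0.1,0],[0.75,0,0,-0.1,0]]'; python3 st.py; python3 -m jog '[[0.75,0,0,-0.5,0],[0.75,0,0,-1.5,0],[0.75,0,0,-3,0],[0.75,0,0,-6,0],[0.75,0,0,-11,0],[0.75,0,0,-16,0],[0.75,-2,4,-20,0],[0.75,-5,9,-20,0],[0.75,-8,14,-20,0],[0.75,-11,18,-20,0],[0.75,-14,22,-20,0],[0.75,-14,22,-20,0]]'; python3 st.py;python3 -c "
from h import *
a=cv2.resize(manip.grab_frame('top')[180:255,150:225],(400,400),interpolation=2);b=cv2.resize(manip.grab_frame('side')[225:290,235:300],(400,400),interpolation=2)
cv2.imwrite('pics/d.png',np.hstack([a,b]))"
```

```text
time_s: 24.72
position: [0.5052, 0.1752, 0.0263]
eef_rot: [[0.932, 0.364, -0.001], [0.364, -0.932, -0.001], [-0.001, 0.001, -1.0]]
force: [0.3, 0.0, 0.5]
width: 0.752
grip_force: 0.0
F [0.3 0.  0.5] T [-0.    0.01 -0.01] j6 78.6 yaw 21.3
time_s: 26.22
position: [0.4543, -0.0832, 0.228]
eef_rot: [[0.934, 0.359, 0.001], [0.359, -0.934, -0.002], [0.0, 0.003, -1.0]]
force: [0.4, 1.0, -0.6]
width: 0.752
grip_force: 0.0
F [ 0.4  1.  -0.6] T [0.03 0.02 0.03] j6 47.9 yaw 21.0
```

View pics/d.png

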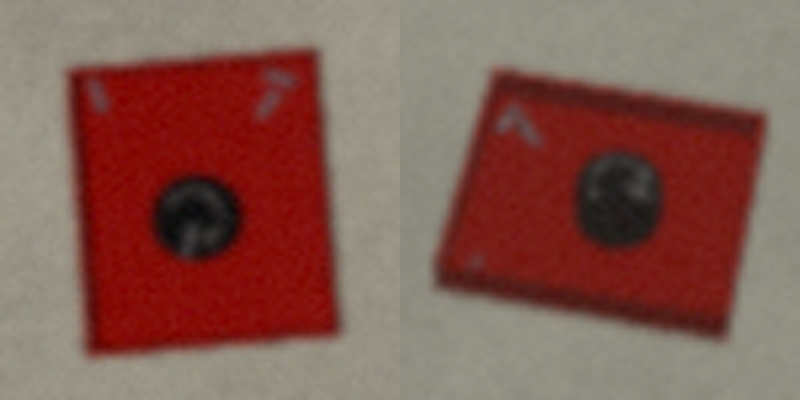

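The nut stands upright near the middle of the tray, at (197,217) in the top crop, with the line and arrow showing and the gripper well away. I'll hand the job in.

```bash
python3 -c "
from cell import manip;print(manip.close_job())"
```

```text
the job is handed in; nothing more can be done
None
```

The spinner nut is unscrewed and sits arrow side up near the middle of the red tray; the job was handed in at about 26 s, but no verdict came back.

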